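# Clear stuck cells out of a torch and set them to charge

### The arm

A 6-joint arm with a two-finger parallel gripper is mounted at the origin on the work surface. World frame = base frame: x ahead of the robot, y to its left, z up, the work surface at z = 0. Lengths are in m, angles in rad, forces in N, time in s.
With the tool pointing down it reaches from about 0.275 to 0.775 m from the base axis. Payload 14.6 kg.
Tool frame: the origin (TCP) lies midway between the tips of the shut fingers; the grasp point (between the pads) lies 19 mm behind it; z points along the fingers, y is the line along which they close (so a half turn about z gives the same grasp; the last joint's range is limited). The gripper opens to 85 mm and grips with 20 to 120 N. Pads are 22 mm wide; open, the fingers measure 114 mm over their backs; the gripper's body (76 mm by 85 mm) begins 54 mm behind the grasp point. The pads swing forward as they close: fully open they stand 13 mm farther back than shut.
Start: joints at [-1.328, 0.263, -0.048, 1.259, 0, 1.415], TCP at [0.203, -0.484, 0.231] pointing down, gripper open.
Joint ranges: [-2.65, 2.65], [-0.89, 1.7], [-1.18, 1.37], [-2.13, 2.11], [-1.35, 1.29], [-3.14, 3.14]. Speed limits (rad/s): [1.89, 1.89, 2.57, 2.79, 3.14, 3.14].

### API

Orientations are given as a unit quaternion [x, y, z, w].
In Python, from workcell import get_obs, vision, job gives the robot as it stands.
- The arm moves only by the shell command python3 -m inch 'ROWS' [FORCE]. ROWS is a JSON object whose one key "commands" holds a list that holds one entry, the list of rows, each a list of 7 numbers: the shift along the tool's x, y, z in mm, then the turn, a rotation vector about the tool's x, y, z in rad, then the opening, from 0 (shut) to 1 (fully open). In form: {"commands": [[[tx, ty, tz, ax, ay, az, gripper], ...]]}. A call has 1 to 12 rows; each row shifts and turns the commanded pose from where the row before left it, along the tool's axes as they then stand; what a row does not reach is not made up. A row lasts 1/8 s, in which the tool goes at most 62.5 mm and 10.7 degrees, less where a joint would pass 70% of its speed; a pose out of reach is approached as far as the arm can. A call with a gripper value outside its range is refused whole. The fingers move at their own pace and stop on an object; FORCE is the grip in N (left out, the last holds). Time passes only in rows, so rows that do not move let the fingers close. It gives the time, the measured TCP pose, the force, the opening and the grip force at its end, in the units of the state.
- get_obs(): the state, without advancing time (a new reading comes with each control period).
- vision.grab_frame(name): name is "scene" or "top" or "wrist"; returns a dict with "pixels" (480x640x3 uint8, red, green, blue), "mtx" (3x3 intrinsics, pixels), "rvec" (rotation vector, rad) and "tvec" (3), from world to camera coordinates, as OpenCV has them. Camera axes: x right, y down, z forward; pixel columns grow to the right and rows downward; lengths in m; the calibration is good to about 2 mm. A picture is of the moment at which its call begins. There is no depth.
- job.hand_in(): hands the job in; it is judged then, once.
The state is a dict: "time_s": time; "joint_positions": joint angles; "joint_velocities": joint speeds; "effort": joint torques, N m; "ee_pos": TCP position; "tool_rot": TCP orientation; "wrist_force": force on the tool from outside, world axes, zero at the start; "torque": the same for the moment, N m; "width": finger opening in m; "grasp_force": force on a finger pad.
Only numpy, scipy, OpenCV 4.12 (cv2) and the standard library are available. Lean on these libraries where they do the work, as an engineer would, in place of code of your own. Each camera call takes 0.05 s, during which the arm holds its last target. There are 200 camera calls.

### The job

Get every rechargeable cell out of the opened torch barrel held in the vise: tip the barrel right down over the catch tray so that the loose cells slide out, then push the rod down through the hole in the barrel's raised bottom to free the cell that is wedged there. Lay all the cells, including any already in the catch tray, flat in the charger, one to a bay, each with its nub end towards the lamp housing; once they are all in, flip the charger's toggle switch on, away from the cells. Put the push rod back flat inside its pen tray, and leave the torch head, the tail cap and the green vial alone.

Things in the scene. Friction and masses are not known exactly. Their poses are not given: they have to be found in the camera images.
- torch (a joint): tilt of the torch barrel in the vise's fork, about a level axis through the middle of the barrel. 0: as found, mouth 0.22 rad (13 degrees) above level; grows as the mouth goes down; hard stop at 0.78, mouth 32 degrees below level. Stiff (friction 0.6 N m), stays where it is left: press down on the barrel near its mouth with 7 to 10 N to tip it. Fully tipped means above 0.73.
- torch_mouth (a point): centre of the open mouth of the barrel. Barrel: dark metal tube 211 mm long, outside diameter 35 mm, bore 29 mm. Own +y points along the barrel from the mouth to the closed bottom. The pivot lies 105 mm inside the mouth, on the axis, 92 mm above the table; the vise's rubber jaws and aluminium fork (76 mm wide, 108 mm high) hold the barrel there, 25 mm to each side along it.
- torch_hole (a point): centre of the outer face of the barrel's bottom, 211 mm from the mouth. The bottom is 6 mm thick with a 20 mm hole in the middle, through which the rod reaches the wedged cell's nub just inside. A sprung anti-rattle strip in the bore holds that cell; it takes 5 to 9 N to push it, over the first 35 mm; after that it slides out by itself when the barrel is fully tipped.
- vise: vacuum-base vise, grey round foot 98 mm in diameter; origin under the centre of the foot, below the pivot. At its yaw 0 the mouth is towards -y. Fixed.
- catch_tray: shallow aluminium tray under the mouth, inside 165 mm (own x) by 220 mm (own y), inner floor 4 mm high, rims 12 mm high and 6 mm thick, far end wall (at -y, away from the vise) 30 mm high; origin under its centre. Fixed. Cells slide easily in it and may queue end to end, the last one still partly in the mouth, until those in front are taken away.
- cell_1: rechargeable cell, a dark cylinder 26.5 mm in diameter and 66 mm long over all, 92 g; origin at its centre, its long axis is its own y, +y towards the raised steel nub (10 mm across, 3 mm high); the other end is a flat steel disc. This one is the cell wedged at the bottom of the barrel, nub towards the hole.
- cell_2: rechargeable cell, a dark cylinder 26.5 mm in diameter and 66 mm long over all, 92 g; origin at its centre, its long axis is its own y, +y towards the raised steel nub (10 mm across, 3 mm high); the other end is a flat steel disc. If present, loose in the barrel next to cell_1, nub towards the hole.
- cell_3: rechargeable cell, a dark cylinder 26.5 mm in diameter and 66 mm long over all, 92 g; origin at its centre, its long axis is its own y, +y towards the raised steel nub (10 mm across, 3 mm high); the other end is a flat steel disc. If present, loose in the barrel, nearest the mouth, nub towards the hole.
- cell_4: rechargeable cell, a dark cylinder 26.5 mm in diameter and 66 mm long over all, 92 g; origin at its centre, its long axis is its own y, +y towards the raised steel nub (10 mm across, 3 mm high); the other end is a flat steel disc. If present, lying in the catch tray from the start, at one side.
- charger: black charger, 130 mm (own x) by 216 mm (own y), fixed; origin under its centre. Four bays side by side along y, 52 mm apart, each for one cell lying along x, 82 mm long (from x = -53 to +29 mm), floor 12 mm above the table. The lamp housing (32 mm high, four small lamps and the switch on it) is at +x; a low lip (22 mm high) is at -x.
- push_rod: push rod: flat-sided wooden handle 70 mm long (own y), 24 mm wide (own x), 30 mm high (own z), with a round aluminium shaft 12 mm in diameter and 70 mm long that points along own -y; 110 g, balanced 4 mm in front of the handle's centre; origin at the handle's centre.
- rod_tip (a point): free end of the push rod's shaft, 105 mm from the handle's centre.
- pen_tray: shallow wooden pen tray, inside 62 mm (own x) by 196 mm (own y), floor 4 mm high, rim 9 mm high; origin under its centre; fixed. The push rod lies in it lengthwise.
- torch_head: the torch's head, a dark metal bell 58 mm wide and 56 mm high, standing on its lens; origin under its centre. To be left alone.
- tail_cap: the torch's tail cap, a dark metal drum 37 mm wide and 30 mm high; origin under its centre. To be left alone.
- vial: green plastic pop-top vial, 37 mm wide, 84 mm high, standing; origin under its centre. To be left alone.
- cell_1_nub (a point): face of the nub of cell_1, on its axis, 33 mm from its centre.
- cell_2_nub (a point): face of the nub of cell_2, on its axis, 33 mm from its centre.
- cell_3_nub (a point): face of the nub of cell_3, on its axis, 33 mm from its centre.
- cell_4_nub (a point): face of the nub of cell_4, on its axis, 33 mm from its centre.
- charger_switch (a joint): toggle switch standing on top of the middle of the lamp housing (47 mm from the charger's centre towards +x), a steel stick 9 mm thick that turns about the charger's y. 0: off, leaning 0.4 rad towards the cells (-x), as found; 0.8: on, leaning as far the other way. Stays where it is left; takes about 2 N at its tip. On means above 0.65.
- switch_tip (a point): top of the toggle's stick, 34 mm from its hinge, 68 to 71 mm above the table.
- bay_1 (a point): middle of the floor of the first bay, at y = -78 mm in the charger's frame, x = -12 mm. The sides of each bay rise from 3 mm above its floor, 9 mm off its middle line, to a low ridge 7 mm above the floor half-way to the next bay, so that a cell laid in it rolls to the middle line.
- bay_4 (a point): middle of the floor of the last bay, at y = +78 mm in the charger's frame; bays 2 and 3 lie evenly between bay_1 and bay_4.
There are look-alikes about, which are no part of the job. Several things have the shape of the pen_tray; the one meant has the colours described above.

How it is judged:
By the outcome, as a careful person would: the job done as asked, in the order asked, and still so for the second after the job is handed in, with the robot touching nothing.
Of cell_2, cell_3, cell_4 only 2 to 3 are there at a start; the rules pass over those that are not, and their reading is None.
At some moment in a run one of cell_4, push_rod may be knocked a few centimetres aside while the robot is not near it.
Once in a run the grip may slacken for a moment while it holds something.
It also fails if it takes over 210 s, if anything falls off the work surface, if the arm or the gripper's body presses on something with over 40 N, if the wrist force passes 120 N, or if a joint passes its speed limit or range.

## Working session

There is one attempt and no reset: what is moved stays moved. The work goes in short steps, Python scripts to look and compute and a shell command to move; the robot and the scene stay as the last step left them, time stands still between calls to the robot, and variables do not carry over. Pictures are saved under pics/ and viewed, at most 14 in all, crops included, and the job is handed in when it is done.

```bash
ls; mkdir -p pics; cat > h.py <<'E'
import numpy as np, cv2
from workcell import get_obs, vision, job
from scipy.spatial.transform import Rotation as R
def grab(n,save=None):
    f=vision.grab_frame(n)
    if save: cv2.imwrite(save,f["pixels"][:,:,::-1])
    return f
def cam(f):
    Rm=cv2.Rodrigues(np.array(f["rvec"],float))[0]; t=np.array(f["tvec"],float).ravel()
    return Rm,t,np.array(f["mtx"],float)
def ray(f,u,v):
    Rm,t,K=cam(f); d=Rm.T@np.linalg.inv(K)@np.array([u,v,1.]); return -Rm.T@t,d
def onz(f,u,v,z):
    o,d=ray(f,u,v); return o+d*(z-o[2])/d[2]
def proj(f,p):
    Rm,t,K=cam(f); q=K@(Rm@np.array(p,float)+t); return q[:2]/q[2]
E
python3 - <<'E'
from h import *
for n in("scene","top"):
    f=grab(n,f"pics/{n}0.png"); print(n,ray(f,320,240), f["mtx"][0][0])
print(get_obs())
E
```

```text
pics
scene (array([1.29169147, 0.11398696, 0.87523524]), array([-0.71103331, -0.13170506, -0.69084095])) 572.4255245770698
top (array([ 4.11702234e-01, -4.75442840e-04,  9.91951909e-01]), array([ 0.1056135 ,  0.00640354, -0.99440847])) 435.5726479083573
{'time_s': 0.1, 'joint_positions': array([-1.32829052e+00,  2.63481469e-01, -4.88947883e-02,  1.25939063e+00,
        1.23316336e-05,  1.41550697e+00]), 'joint_velocities': array([-5.16278805e-05, -1.85025895e-04,  3.37709561e-03,  1.17953662e-03,
       -1.65288618e-03, -9.31899980e-04]), 'effort': array([ 3.86035492e-03, -6.38576317e+01,  3.85064399e+01,  9.96528572e-03,
       -4.09521999e-05,  2.27204708e-05]), 'ee_pos': array([ 0.20332006, -0.48375637,  0.23086205]), 'tool_rot': array([ 9.80284885e-01,  1.97588737e-01, -1.49955191e-05, -4.85087001e-04]), 'wrist_force': array([ 0.31506765, -0.0653678 ,  1.23660878]), 'torque': array([ 0.00560918, -0.04571694,  0.00170207]), 'grasp_force': 0.0, 'width': 0.0851009883010409}
```

View pics/top0.png

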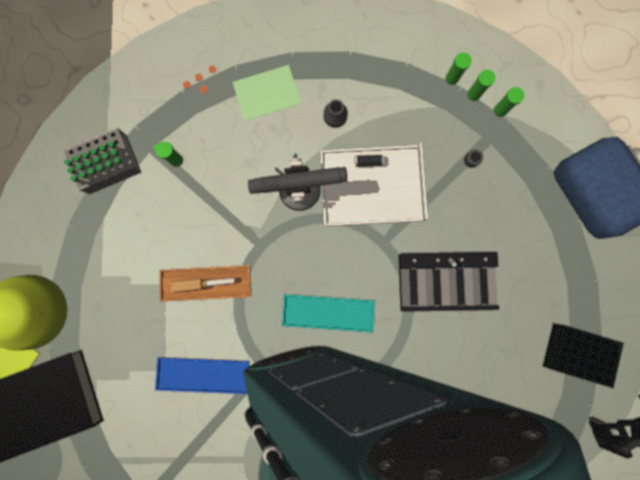

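View pics/scene0.png

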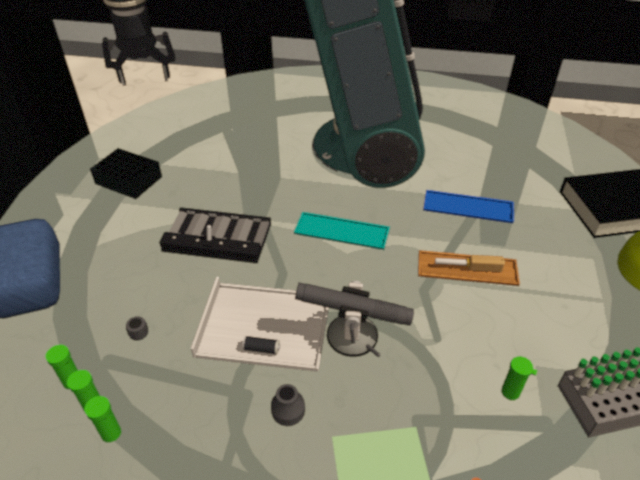

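Top: barrel in vise at (298,181), mouth towards the right (346,175); catch tray (375,185) with cell_4 at (370,160); charger (449,281), lamps towards the top of the picture; rod in the orange pen tray (205,283), shaft to the right. Scene shows the same.

```bash
python3 - <<'E'
from h import *
a=cv2.imread("pics/top0.png")
cv2.imwrite("pics/c1.png",cv2.resize(a[85:325,150:510],(0,0),fx=2.22,fy=2.22,interpolation=cv2.INTER_CUBIC))
f=grab("top")
def P(n,pts,z):
    for u,v in pts: print(n,(u,v),np.round(onz(f,u,v,z),4))
P("tray rim",[(322,151),(421,145),(427,219),(325,223)],.012)
P("charger front lip",[(401,309),(497,309)],.022);P("ch housing",[(400,254),(497,252)],.032)
P("cell4",[(370,160)],.018)
P("pen rim",[(161,271),(250,266),(251,295),(161,300)],.009)
P("rod",[(172,287),(203,284),(240,281)],.019)
P("mouth",[(346,175)],.115);P("hole",[(249,186)],.07)
P("pivot",[(298,181)],.092)
P("head",[(335,113)],.03);P("cap",[(473,158)],.03);P("vial",[(168,154)],.084)
hsv=cv2.cvtColor(f["pixels"],cv2.COLOR_RGB2HSV)
# wood pen tray
m=cv2.inRange(hsv,(5,90,60),(25,255,255));m[:,:140]=0;m[:240]=0;m[320:]=0;m[:,270:]=0
c=max(cv2.findContours(m,0,2)[0],key=cv2.contourArea);print(cv2.minAreaRect(c))
E
```

```text
tray rim (322, 151) [ 7.224e-01 -5.000e-04  1.200e-02]
tray rim (421, 145) [ 0.7341 -0.2291  0.012 ]
tray rim (427, 219) [ 0.5615 -0.2373  0.012 ]
tray rim (325, 223) [ 0.5545 -0.0058  0.012 ]
charger front lip (401, 309) [ 0.3604 -0.1712  0.022 ]
charger front lip (497, 309) [ 0.3588 -0.3818  0.022 ]
ch housing (400, 254) [ 0.481  -0.1705  0.032 ]
ch housing (497, 252) [ 0.4835 -0.3839  0.032 ]
cell4 (370, 160) [ 0.6982 -0.1101  0.018 ]
pen rim (161, 271) [0.4489 0.3659 0.009 ]
pen rim (250, 266) [0.4585 0.1645 0.009 ]
pen rim (251, 295) [0.3934 0.1617 0.009 ]
pen rim (161, 300) [0.3838 0.3641 0.009 ]
rod (172, 287) [0.4127 0.3366 0.019 ]
rod (203, 284) [0.4188 0.2674 0.019 ]
rod (240, 281) [0.4248 0.1849 0.019 ]
mouth (346, 175) [ 0.6386 -0.0493  0.115 ]
hole (249, 186) [0.6282 0.1577 0.07  ]
pivot (298, 181) [0.6327 0.0506 0.092 ]
head (335, 113) [ 0.8056 -0.031   0.03  ]
cap (473, 158) [ 0.6968 -0.341   0.03  ]
vial (168, 154) [0.6966 0.3299 0.084 ]
((204.2825164794922, 282.8240966796875), (32.011905670166016, 91.31987762451172), 87.33700561523438)
```

View pics/c1.png

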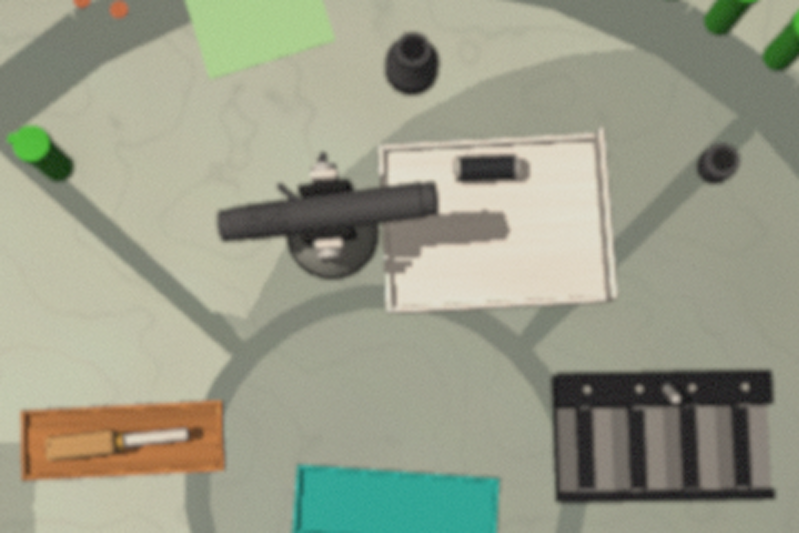

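```bash
cat >> h.py <<'E'
def down(h,lean=0):
    "tool down, tool x at heading h, then leaned about tool y by lean"
    return R.from_matrix(np.array([[np.cos(h),np.sin(h),0],[np.sin(h),-np.cos(h),0],[0,0,-1.]]))*R.from_rotvec([0,lean,0])
def plan(*way, start=None):
    "way: (pos, rot, n). prints rows"
    if start is None:
        o=get_obs(); p=np.array(o["ee_pos"]);r=R.from_quat(o["tool_rot"])
    else: p,r=start; p=np.array(p,float)
    for P,T,n in way:
        P=np.array(P,float); 
        T=r if T is None else T
        w=(r.inv()*T).as_rotvec(); p0,r0=p,r
        for i in range(n):
            s=r.inv().apply(p0+(P-p0)*(i+1)/n-p)
            print("[%g,%g,%g,%g,%g,%g]"%(*(np.round(s*1000)+0.),*(np.round(w/n,3)+0.)))
            p=p+r.apply(np.round(s*1000)/1000); r=r*R.from_rotvec(np.round(w/n,3))
        print("->",np.round(p,3))
    return p,r
E
python3 - <<'E'
from h import *
plan(((.637,-.02,.17),down(1.62),14))
E
```

```text
[41,-19,4,0,0,-0.087]
[43,-14,5,0,0,-0.087]
[44,-11,4,0,0,-0.087]
[45,-8,4,0,0,-0.087]
[45,-3,5,0,0,-0.087]
[46,1,4,0,0,-0.087]
[45,4,5,0,0,-0.087]
[44,9,4,0,0,-0.087]
[44,12,4,0,0,-0.087]
[42,16,5,0,0,-0.087]
[41,20,4,0,0,-0.087]
[39,23,4,0,0,-0.087]
[37,26,5,0,0,-0.087]
[34,30,4,0,0,-0.087]
-> [ 0.637 -0.02   0.17 ]
```

```bash
python3 -m inch '{"commands":[[[41,-19,4,0,0,-0.087,0],[43,-14,5,0,0,-0.087,0],[44,-11,4,0,0,-0.087,0],[45,-8,4,0,0,-0.087,0],[45,-3,5,0,0,-0.087,0],[46,1,4,0,0,-0.087,0],[45,4,5,0,0,-0.087,0],[44,9,4,0,0,-0.087,0],[44,12,4,0,0,-0.087,0],[42,16,5,0,0,-0.087,0],[41,20,4,0,0,-0.087,0],[39,23,4,0,0,-0.087,0]]]}' 60
python3 -m inch '{"commands":[[[37,26,5,0,0,-0.087,0],[34,30,4,0,0,-0.087,0],[0,0,0,0,0,0,0]]]}'
```

```text
time_s: 1.65
ee_pos: [0.576, -0.0854, 0.179]
tool_rot: [0.75, 0.661, -0.0, -0.0]
wrist_force: [-1.0, 0.2, -0.1]
width: 0.0002
grasp_force: 0.0
time_s: 2.02
ee_pos: [0.6382, -0.0185, 0.169]
tool_rot: [0.69, 0.724, -0.0, -0.001]
wrist_force: [-0.5, 0.3, -0.0]
width: 0.0001
grasp_force: 0.0
```

```bash
python3 -m inch '{"commands":[[[0,0,20,0,0,0,0],[0,0,16,0,0,0,0],[0,0,6,0,0,0,0],[0,0,6,0,0,0,0],[0,0,6,0,0,0,0],[0,0,6,0,0,0,0],[0,0,6,0,0,0,0],[0,0,6,0,0,0,0],[0,0,6,0,0,0,0],[0,0,6,0,0,0,0],[0,0,6,0,0,0,0]]]}'
python3 -c "
from h import *
grab('scene','pics/s1.png')"
```

```text
time_s: 3.4
ee_pos: [0.6382, -0.0221, 0.0819]
tool_rot: [0.692, 0.722, 0.0, 0.002]
wrist_force: [1.4, -2.9, 10.5]
width: -0.0001
grasp_force: 5.5
```

View pics/s1.png

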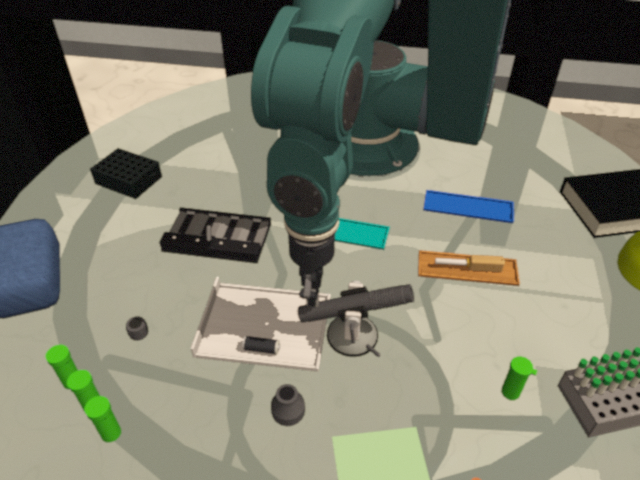

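Barrel mouth at (303,311) is coming down; no cells out yet. Continue pressing.

```bash
python3 -m inch '{"commands":[[[0,0,4,0,0,0,0],[0,0,4,0,0,0,0],[0,0,3,0,0,0,0]]]}'|sed -n 2,4p
python3 -m inch '{"commands":[[[0,0,3,0,0,0,0],[0,0,0,0,0,0,0]]]}'|sed -n 2,4p
```

```text
ee_pos: [0.6381, -0.0214, 0.0709]
tool_rot: [0.691, 0.723, 0.001, 0.001]
wrist_force: [0.1, -0.9, 21.9]
ee_pos: [0.6391, -0.0228, 0.0696]
tool_rot: [0.692, 0.722, 0.001, 0.003]
wrist_force: [-2.5, -8.9, 26.5]
```

```bash
python3 -m inch '{"commands":[[[0,0,2,0,0,0,0],[0,0,0,0,0,0,0]]]}'|sed -n 2,4p
python3 -m inch '{"commands":[[[0,0,-20,0,0,0,0],[0,0,-40,0,0,0,0],[0,0,-40,0,0,0,0],[35,0,-40,0,0,0,0],[45,0,0,0,0,0,1],[45,0,0,0,0,0,1],[45,0,0,0,0,0,1]]]}'|sed -n 1,3p
python3 - <<'E'
from h import *
f=grab("scene","pics/x.png");a=cv2.imread("pics/x.png")[240:400,180:440]
g=grab("top","pics/top1.png");b=cv2.imread("pics/top1.png")[90:300,150:450]
a=cv2.resize(a,(650,400),interpolation=2);b=cv2.resize(b,(300,210));
cv2.imwrite("pics/v2.png",np.vstack([a,cv2.copyMakeBorder(b[:200],0,0,0,350,0)]))
E
```

```text
ee_pos: [0.6398, -0.0237, 0.0688]
tool_rot: [0.692, 0.722, 0.001, 0.005]
wrist_force: [-3.5, -14.9, 37.0]
time_s: 5.2
ee_pos: [0.6293, 0.1501, 0.205]
tool_rot: [0.691, 0.723, 0.0, 0.0]
```

View pics/v2.png

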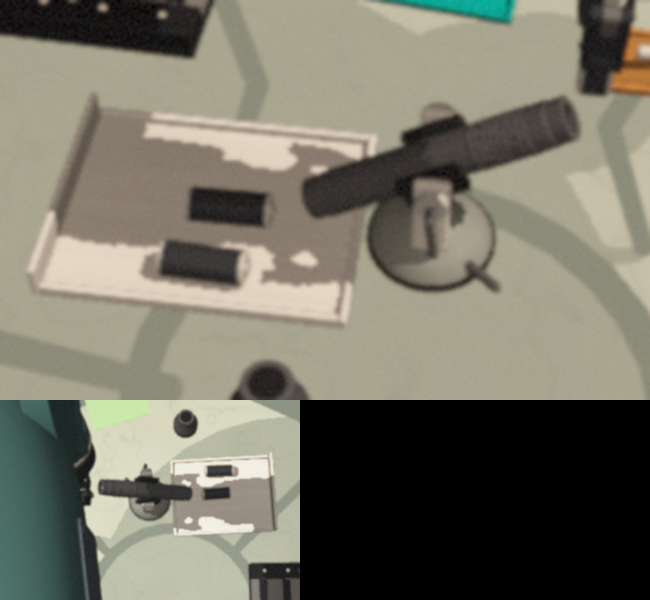

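The freed loose cell lies mid-tray at crop (230,207), cell_4 at (203,263); barrel looks fully tipped. Next: the rod.

```bash
python3 - <<'E'
from h import *
f=grab("scene")
pv=np.array([.633,.0506,.092])
for t in (.5,.55,.56):
    print(t,proj(f,pv+.106*np.array([-.05*np.cos(t),np.cos(t),np.sin(t)])),proj(f,pv-.105*np.array([-.05*np.cos(t),np.cos(t),np.sin(t)])))
plan(((.414,.24,.23),down(1.65),8))
E
```

```text
0.5 [408.2206936  288.23102173] [302.09613428 314.87716079]
0.55 [406.92949933 286.28824036] [303.55541484 316.55906553]
0.56 [406.6531211 285.9031151] [303.86049733 316.89035197]
[12,-26,-3,0,0,-0.004]
[13,-27,-3,0,0,-0.004]
[13,-26,-4,0,0,-0.004]
[12,-26,-3,0,0,-0.004]
[13,-26,-3,0,0,-0.004]
[13,-26,-3,0,0,-0.004]
[13,-26,-3,0,0,-0.004]
[13,-26,-3,0,0,-0.004]
-> [0.414 0.24  0.23 ]
```

```bash
python3 -m inch '{"commands":[[[12,-26,-3,0,0,-0.004,1],[13,-27,-3,0,0,-0.004,1],[13,-26,-4,0,0,-0.004,1],[12,-26,-3,0,0,-0.004,1],[13,-26,-3,0,0,-0.004,1],[13,-26,-3,0,0,-0.004,1],[13,-26,-3,0,0,-0.004,1],[13,-26,-3,0,0,-0.004,1],[0,0,0,0,0,0,1]]]}'|sed -n 2,3p
python3 -c "
from h import *
f=grab('wrist','pics/w1.png')
print(proj(f,(.414,.30,.034)),f['mtx'][0][0],ray(f,320,240))"
```

```text
ee_pos: [0.4139, 0.2383, 0.2301]
tool_rot: [0.679, 0.734, 0.0, 0.0]
[324.24561235 135.472392  ] 400.52297304967817 (array([0.40772708, 0.32085468, 0.37141667]), array([ 0.02766132, -0.31143478, -0.94987744]))
```

View pics/w1.png

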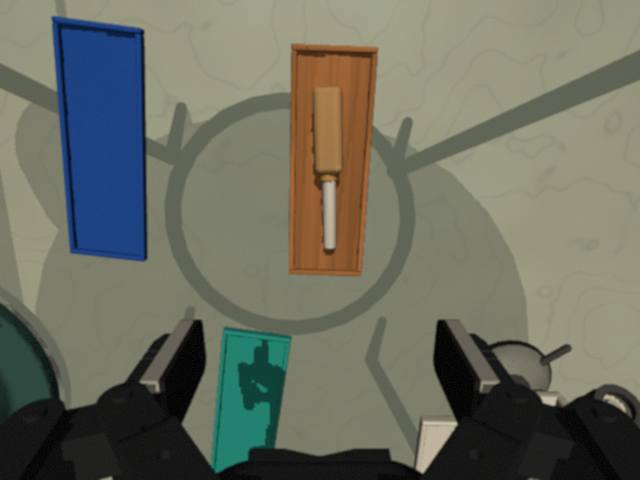

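Wrist view: handle top from (327,88) to (329,176), shaft tip (330,248), in the wooden tray with corners (292,46),(377,47),(361,275),(290,273).

```bash
cat > t.py <<'E'
from h import *
f=grab('wrist')
for n,u,v,z in (("back top",327,88,.034),("front top",329,175,.034),("tip",330,248,.019),("L",315,135,.034),("R",340.5,135,.034)): print(n,np.round(onz(f,u,v,z),4))
for u,v in ((292,46),(377,47),(361,275),(290,273)): print(np.round(onz(f,u,v,.009),4))
E
python3 t.py
```

```text
back top [0.4142 0.336  0.034 ]
front top [0.4216 0.2681 0.034 ]
tip [0.4289 0.1981 0.019 ]
L [0.4075 0.2996 0.034 ]
R [0.4282 0.3012 0.034 ]
[0.3834 0.367  0.009 ]
[0.4529 0.3717 0.009 ]
[0.4622 0.169  0.009 ]
[0.3926 0.1658 0.009 ]
```

```bash
python3 - <<'E'
from h import *
plan(((.418,.302,.08),down(1.678),5),((.418,.302,.014),None,3))
E
```

```text
[13,1,30,0,0,-0.006]
[12,2,30,0,0,-0.006]
[13,2,30,0,0,-0.006]
[13,1,30,0,0,-0.006]
[12,2,30,0,0,-0.006]
-> [0.418 0.302 0.08 ]
[0,0,22,0,0,0]
[0,0,22,0,0,0]
[0,0,22,0,0,0]
-> [0.418 0.302 0.014]
```

```bash
python3 -m inch '{"commands":[[[13,1,30,0,0,-0.006,0.5],[12,2,30,0,0,-0.006,0.5],[13,2,30,0,0,-0.006,0.5],[13,1,30,0,0,-0.006,0.5],[12,2,30,0,0,-0.006,0.5],[0,0,22,0,0,0,0.5],[0,0,22,0,0,0,0.5],[0,0,20,0,0,0,0.5],[0,0,2,0,0,0,0.5],[0,0,0,0,0,0,0.5]]]}'
python3 -m inch '{"commands":[[[0,0,0,0,0,0,0],[0,0,0,0,0,0,0],[0,0,0,0,0,0,0],[0,0,0,0,0,0,0],[0,0,0,0,0,0,0]]]}' 80
```

```text
time_s: 7.82
ee_pos: [0.4178, 0.3019, 0.0136]
tool_rot: [0.669, 0.744, 0.0, 0.0]
wrist_force: [0.5, 0.4, 0.2]
width: 0.0429
grasp_force: 0.0
time_s: 8.45
ee_pos: [0.4178, 0.3022, 0.0143]
tool_rot: [0.668, 0.744, 0.001, 0.0]
wrist_force: [-0.0, -2.0, 7.0]
width: 0.0223
grasp_force: 79.3
```

```bash
python3 -m inch '{"commands":[[[0,0,-10,0,0,0,0],[0,0,-30,0,0,0,0],[0,0,-40,0,0,0,0],[0,0,-50,0,0,0,0],[0,0,-50,0,0,0,0],[0,0,0,0,0,0,0]]]}'
python3 - <<'E'
from h import *
f=grab("top","pics/top2.png"); g=cv2.cvtColor(f["pixels"],cv2.COLOR_RGB2GRAY)
t=.56; pts=[]
for u in list(range(252,276,3))+list(range(318,344,3)):
    col=g[150:215,u]; d=np.where(col<70)[0]
    if len(d)==0: continue
    v=150+(d.min()+d.max())/2
    z=.092
    for _ in range(4):
        p=onz(f,u,v,z); z=.092+(p[1]-.0506)*np.tan(t)
    pts.append(p); print(u,d.min()+150,d.max()+150,np.round(p,4))
E
```

```text
time_s: 9.2
ee_pos: [0.4185, 0.3029, 0.1973]
tool_rot: [0.668, 0.744, 0.003, 0.001]
wrist_force: [-0.3, -0.2, -0.8]
width: 0.0225
grasp_force: 78.6
252 171 183 [0.6282 0.1387 0.1473]
255 171 184 [0.628  0.1332 0.1439]
258 171 184 [0.6288 0.1278 0.1404]
261 171 184 [0.6296 0.1223 0.137 ]
264 171 185 [0.6294 0.1167 0.1335]
267 171 185 [0.6302 0.1111 0.13  ]
270 172 185 [0.63   0.1055 0.1264]
273 172 185 [0.6309 0.0998 0.1229]
318 176 197 [0.6266 0.0089 0.0658]
321 175 188 [0.6385 0.0023 0.0617]
324 175 189 [ 0.6384 -0.0043  0.0576]
327 176 189 [ 0.6382 -0.0109  0.0535]
330 176 189 [ 0.6391 -0.0175  0.0493]
333 177 189 [ 0.6389 -0.0242  0.0451]
336 178 189 [ 0.6387 -0.031   0.0409]
339 179 189 [ 0.6386 -0.0378  0.0366]
```

```bash
cat >> h.py <<'E'
H=np.array([.6281,.1403,.1483]); HB=1.636; T=.56
def rodpose(tip,h=HB,lean=T,off=.005):
    r=down(h,lean); return np.array(tip)+r.apply([.105,0,off]),r
def ax(d): return H+d*np.array([np.cos(HB)*np.cos(T),np.sin(HB)*np.cos(T),np.sin(T)])
E
python3 - <<'E'
from h import *
p,r=rodpose(ax(.03)); print(p)
plan(((.50,.33,.24),down(HB,.2),4),(p,r,6))
f=grab("top"); g=cv2.cvtColor(f["pixels"],cv2.COLOR_RGB2GRAY)
for v in(175,178,181): print(v,g[v,240:258])
for v in(180,183,186): print(v,g[v,332:352])
print(proj(f,H),proj(f,ax(-.211)))
E
```

```text
[0.62047427 0.25708667 0.21577386]
[5,21,-11,0,0.05,0.011]
[5,21,-11,0,0.05,0.011]
[6,21,-11,0,0.05,0.011]
[7,22,-10,0,0.05,0.011]
-> [0.501 0.33  0.24 ]
[-14,19,1,0,0.06,0]
[-14,19,1,0,0.06,0]
[-14,20,-1,0,0.06,0]
[-14,19,-1,0,0.06,0]
[-13,19,-2,0,0.06,0]
[-14,19,-3,0,0.06,0]
-> [0.62  0.257 0.216]
175 [180 181 183 181 180 179 173 142  98  60  53  63  68  66  61  57  58  59]
178 [180 182 181 180 182 180 169 136  89  63  58  81  94  80  60  56  56  58]
181 [182 183 184 181 181 182 175 153 106  65  62  60  63  57  49  47  47  55]
180 [ 56  57  57  54  59  59  53  58  62  91 133 157 169 166 167 167 169 180
 194 189]
183 [ 56  55  56  55  58  55  53  57  59  68  92 111 119 118 119 118 120 119
 125 147]
186 [ 54  51  58  52  53  47  49  50  58  77 101 116 117 120 118 119 118 114
 115 120]
[251.08786653 176.91048788] [339.11680085 183.5120578 ]
```

```bash
python3 -m inch '{"commands":[[[5,21,-11,0,0.05,0.011,0],[5,21,-11,0,0.05,0.011,0],[6,21,-11,0,0.05,0.011,0],[7,22,-10,0,0.05,0.011,0],[-14,19,1,0,0.06,0,0],[-14,19,1,0,0.06,0,0],[-14,20,-1,0,0.06,0,0],[-14,19,-1,0,0.06,0,0],[-13,19,-2,0,0.06,0,0],[-14,19,-3,0,0.06,0,0],[0,0,0,0,0,0,0]]]}'
python3 - <<'E'
from h import *
o=get_obs(); r=R.from_quat(o["tool_rot"]); tip=o["ee_pos"]+r.apply([-.105,0,-.005]); print("tip",tip,"want",ax(.03), r.as_matrix()[:,0])
ims=[]
for n,c in(("scene",(220,330,370,480)),("wrist",(200,480,160,480)),("top",(120,230,210,320))):
    f=grab(n); a=f["pixels"][:,:,::-1].copy()
    print(n,"hole",proj(f,H),"tip",proj(f,tip))
    a=a[c[0]:c[1],c[2]:c[3]]; k=390/max(a.shape[:2]) ;a=cv2.resize(a,(0,0),fx=k,fy=k,interpolation=2); ims.append(cv2.copyMakeBorder(a,0,390-a.shape[0],0,390-a.shape[1],0))
    print(n,"scale",k,c)
cv2.imwrite("pics/v3.png",cv2.resize(np.hstack(ims[::2]),(780,390))); cv2.imwrite("pics/v3w.png",ims[1])
E
```

```text
time_s: 10.68
ee_pos: [0.6202, 0.2551, 0.2108]
tool_rot: [0.659, 0.699, 0.186, -0.204]
wrist_force: [-0.4, -0.2, -1.6]
width: 0.0224
grasp_force: 78.7
tip [0.62533231 0.16367409 0.15922192] want [0.62644385 0.16566364 0.16423559] [-0.04707397  0.84589429  0.53126914]
scene hole [406.60597179 285.71926952] tip [421.32548834 282.01194686]
scene scale 3.5454545454545454 (220, 330, 370, 480)
wrist hole [321.8923399  573.25346703] tip [319.02351779 528.35619171]
wrist scale 1.21875 (200, 480, 160, 480)
top hole [251.08786653 176.91048788] tip [238.21000356 177.02485708]
top scale 3.5454545454545454 (120, 230, 210, 320)
```

View pics/v3.png

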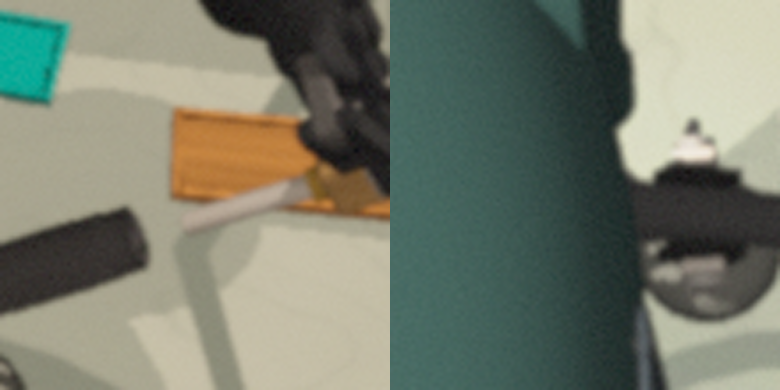

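Scene crop: rod tip (185,222) lies in line with the barrel axis through the bottom disc centre (137,238), about 24 mm off. Advancing along the axis.

```bash
python3 -m inch '{"commands":[[[-7,1,-0.5,0,0,0,0],[-7,0,0,0,0,0,0],[-6,0,0,0,0,0,0],[0,0,0,0,0,0,0]]]}'
python3 -m inch '{"commands":[[[-4,0,0,0,0,0,0],[-4,0,0,0,0,0,0],[0,0,0,0,0,0,0]]]}'|sed -n 2,5p
python3 - <<'E'
from h import *
o=get_obs(); r=R.from_quat(o["tool_rot"]); tip=o["ee_pos"]+r.apply([-.105,0,-.005]); print("tip",tip, r.inv().apply(o["wrist_force"]))
f=grab("scene"); a=f["pixels"][220:330,370:480,::-1]
cv2.imwrite("pics/v4.png",cv2.resize(a,(440,440),interpolation=2))
E
```

```text
time_s: 11.32
ee_pos: [0.6218, 0.2392, 0.2031]
tool_rot: [0.658, 0.7, 0.187, -0.203]
wrist_force: [-0.6, -0.6, -0.9]
width: 0.0221
grasp_force: 78.7
ee_pos: [0.6223, 0.2326, 0.1989]
tool_rot: [0.658, 0.7, 0.187, -0.203]
wrist_force: [-0.5, 0.4, -1.6]
width: 0.0222
tip [0.62778058 0.14117098 0.14736978] [-0.50564784 -0.48412509  1.52599486]
```

View pics/v4.png

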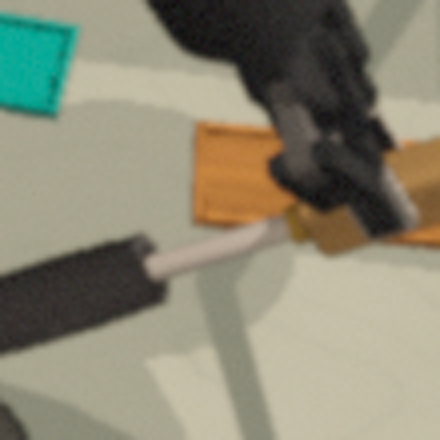

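The shaft enters the disc centrally at (150,266), no side force. Pushing in.

```bash
python3 -m inch '{"commands":[[[-4,0,0,0,0,0,0],[-4,0,0,0,0,0,0],[-4,0,0,0,0,0,0],[0,0,0,0,0,0,0]]]}'|sed -n 2,5p
python3 -m inch '{"commands":[[[-5,0,0,0,0,0,0],[-5,0,0,0,0,0,0],[-5,0,0,0,0,0,0]]]}'|sed -n 2,5p
python3 -m inch '{"commands":[[[-5,0,0,0,0,0,0],[-5,0,0,0,0,0,0],[-5,0,0,0,0,0,0]]]}'|sed -n 2,5p
python3 -m inch '{"commands":[[[-5,0,0,0,0,0,0],[-5,0,0,0,0,0,0],[-4,0,0,0,0,0,0],[0,0,0,0,0,0,0]]]}'|sed -n 2,5p
```

```text
ee_pos: [0.6229, 0.2225, 0.1926]
tool_rot: [0.658, 0.7, 0.188, -0.203]
wrist_force: [1.0, 2.4, 0.2]
width: 0.0222
ee_pos: [0.6236, 0.2098, 0.1846]
tool_rot: [0.658, 0.7, 0.188, -0.203]
wrist_force: [-0.5, 5.1, 1.6]
width: 0.0222
ee_pos: [0.6244, 0.1966, 0.1762]
tool_rot: [0.658, 0.7, 0.187, -0.203]
wrist_force: [0.6, -0.2, -0.8]
width: 0.0224
ee_pos: [0.6251, 0.1852, 0.1692]
tool_rot: [0.658, 0.7, 0.187, -0.203]
wrist_force: [0.1, 1.1, -1.6]
width: 0.0219
```

```bash
python3 - <<'E'
from h import *
f=grab("scene"); a=f["pixels"][260:380,180:380,::-1]
cv2.imwrite("pics/v5.png",cv2.resize(a,(500,300),interpolation=2))
E
```

```text
(no output)
```

View pics/v5.png

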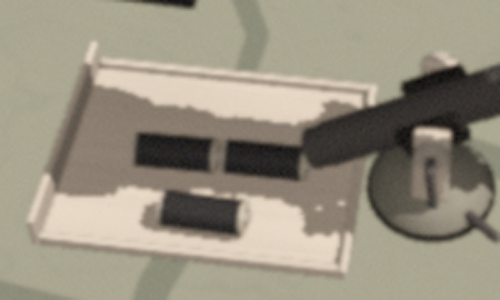

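All cells out: cell_1 at (263,158) touching the mouth, the loose one at (175,152), cell_4 at (202,212). Withdraw the rod and return it.

```bash
python3 -m inch '{"commands":[[[20,0,0,0,0,0,0],[24,0,0,0,0,0,0],[24,0,0,0,0,0,0],[24,0,0,0,0,0,0],[0,0,0,0,0,0,0]]]}'
python3 - <<'E'
from h import *
s=plan(((.421,.303,.15),down(1.617),9),((.421,.303,.0155),None,5))
f=grab("top","pics/top3.png")
E
```

```text
time_s: 14.18
ee_pos: [0.6202, 0.2654, 0.2199]
tool_rot: [0.657, 0.701, 0.188, -0.202]
wrist_force: [-0.8, 0.5, -1.5]
width: 0.0224
grasp_force: 78.7
[1,-22,10,-0.001,-0.062,0.002]
[1,-22,9,-0.001,-0.062,0.002]
[1,-21,10,-0.001,-0.062,0.002]
[3,-22,9,-0.001,-0.062,0.002]
[2,-22,9,-0.001,-0.062,0.002]
[4,-22,9,-0.001,-0.062,0.002]
[4,-22,8,-0.001,-0.062,0.002]
[4,-22,9,-0.001,-0.062,0.002]
[5,-22,8,-0.001,-0.062,0.002]
-> [0.421 0.303 0.15 ]
[0,0,27,0,0,0]
[0,0,27,0,0,0]
[0,0,27,0,0,0]
[-1,0,27,0,0,0]
[0,0,26,0,0,0]
-> [0.421 0.303 0.016]
```

```bash
python3 -m inch '{"commands":[[[1,-22,10,-0.001,-0.062,0.002,0],[1,-22,9,-0.001,-0.062,0.002,0],[1,-21,10,-0.001,-0.062,0.002,0],[3,-22,9,-0.001,-0.062,0.002,0],[2,-22,9,-0.001,-0.062,0.002,0],[4,-22,9,-0.001,-0.062,0.002,0],[4,-22,8,-0.001,-0.062,0.002,0],[4,-22,9,-0.001,-0.062,0.002,0],[5,-22,8,-0.001,-0.062,0.002,0],[0,0,0,0,0,0,0]]]}'
python3 -m inch '{"commands":[[[0,0,27,0,0,0,0],[0,0,27,0,0,0,0],[0,0,27,0,0,0,0],[0,0,25,0,0,0,0],[0,0,15,0,0,0,0],[0,0,7,0,0,0,0],[0,0,0,0,0,0,0]]]}'
python3 - <<'E'
from h import *
o=get_obs(); m=R.from_quat(o["tool_rot"]).as_matrix(); print(m[:,2],np.arctan2(m[1,0],m[0,0]),o["ee_pos"],o["wrist_force"],o["width"])
f=grab("scene"); a=f["pixels"][210:330,380:560,::-1]
cv2.imwrite("pics/v6.png",cv2.resize(a,(540,360),interpolation=2))
E
```

```text
time_s: 15.48
ee_pos: [0.4192, 0.3021, 0.1482]
tool_rot: [0.691, 0.723, -0.001, -0.001]
wrist_force: [0.2, -0.7, -1.3]
width: 0.0223
grasp_force: 78.7
time_s: 16.35
ee_pos: [0.4209, 0.3018, 0.0207]
tool_rot: [0.692, 0.722, 0.0, -0.001]
wrist_force: [1.3, 0.1, -0.3]
width: 0.0224
grasp_force: 78.7
[-0.00118662  0.00200227 -0.99999729] 1.613974681413085 [0.42093752 0.30181744 0.02071823] [ 1.27503038  0.09205935 -0.34909293] 0.02240299514993839
```

View pics/v6.png

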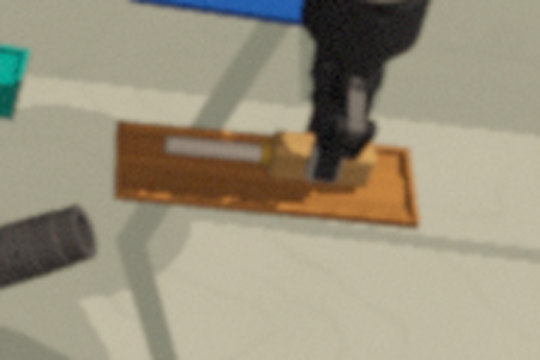

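The rod hangs just over its tray, inside the rims (tip (165,148), handle (325,158)). Lower and release.

```bash
python3 -m inch '{"commands":[[[0,0,3,0,0,0,0],[0,0,2,0,0,0,0],[0,0,0,0,0,0,0]]]}'|sed -n 2,4p
python3 -m inch '{"commands":[[[0,0,0,0,0,0,0.45],[0,0,0,0,0,0,0.45],[0,0,0,0,0,0,0.45],[0,0,-20,0,0,0,0.45],[0,0,-40,0,0,0,0.45],[0,0,-40,0,0,0,0.45],[0,0,-45,0,0,0,0.45]]]}'|sed -n 2,5p
python3 - <<'E'
from h import *
plan(((.65,-.02,.22),down(1.6),10))
E
```

```text
ee_pos: [0.4206, 0.3021, 0.0158]
tool_rot: [0.691, 0.722, 0.0, -0.001]
wrist_force: [-0.4, -0.0, -1.5]
ee_pos: [0.4204, 0.3017, 0.162]
tool_rot: [0.691, 0.722, 0.0, -0.001]
wrist_force: [0.5, 0.6, -0.9]
width: 0.0385
[-33,22,-6,0,0,0.001]
[-33,21,-6,0,0,0.001]
[-33,22,-6,0,0,0.001]
[-33,21,-6,0,0,0.001]
[-33,22,-5,0,0,0.001]
[-33,22,-6,0,0,0.001]
[-33,21,-6,0,0,0.001]
[-33,22,-6,0,0,0.001]
[-33,22,-6,0,0,0.001]
[-33,22,-6,0,0,0.001]
-> [ 0.65 -0.02  0.22]
```

```bash
python3 -m inch '{"commands":[[[-33,22,-6,0,0,0,0.6],[-33,22,-6,0,0,0,0.6],[-33,22,-6,0,0,0,0.6],[-33,22,-6,0,0,0,0.6],[-33,22,-6,0,0,0,0.6],[-33,22,-6,0,0,0,0.6],[-40,22,-6,0,0,0,0.6],[-40,22,-6,0,0,0,0.6],[-40,20,-6,0,0,0,0.6],[-40,20,-6,0,0,0,0.6],[-50,0,0,0,0,0,0.6],[-50,0,0,0,0,0,0.6]]]}'|sed -n 1,3p
python3 - <<'E'
from h import *
f=grab("wrist","pics/w2.png")
E
```

```text
time_s: 19.15
ee_pos: [0.6567, -0.1479, 0.2196]
tool_rot: [0.691, 0.723, 0.0, -0.001]
```

View pics/w2.png

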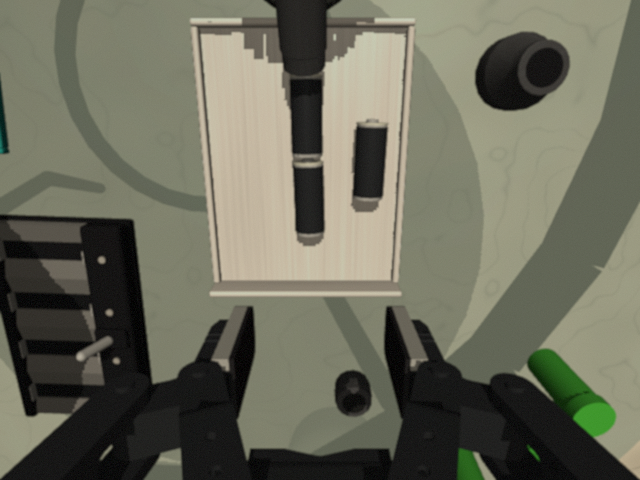

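Wrist view: cell_1 (307,115) under the mouth, front loose cell (309,200), cell_4 (370,163); charger at left, switch tip (82,355). Zoom to see the nubs.

```bash
python3 - <<'E'
from h import *
a=cv2.imread("pics/w2.png")[60:250,270:410]
cv2.imwrite("pics/w2z.png",cv2.resize(a,(0,0),fx=3,fy=3,interpolation=2))
f=grab("wrist")
for n,u0,v0,u1,v1 in(("front",308,161,310,238),("c4",372,122,367,201),("c1",306,75,307,155)):
    p,q=onz(f,u0,v0,.0172),onz(f,u1,v1,.0172); print(n,np.round(p,4),np.round(q,4),"mid",np.round((p+q)/2,4),"len",np.linalg.norm(p-q),"head",np.arctan2(*(p-q)[1::-1]))
for u,v,z in((193,22,.012),(412,22,.012),(211,294,.030),(401,293,.030)): print(onz(f,u,v,z))
E
```

```text
front [ 0.6458 -0.1137  0.0172] [ 0.6497 -0.1821  0.0172] mid [ 0.6477 -0.1479  0.0172] len 0.0684889937422549 head 1.6289528552660777
c4 [ 0.6973 -0.0799  0.0172] [ 0.6983 -0.1461  0.0172] mid [ 0.6978 -0.113   0.0172] len 0.06615601401977268 head 1.5872673943662943
c1 [ 0.642  -0.0464  0.0172] [ 0.6448 -0.1087  0.0172] mid [ 0.6434 -0.0776  0.0172] len 0.06236365712574221 head 1.614581482706345
[ 0.55318943 -0.01161356  0.012     ]
[ 0.72274834 -0.00472948  0.012     ]
[ 0.56173044 -0.23508591  0.03      ]
[ 0.73421383 -0.22698191  0.03      ]
```

View pics/w2z.png

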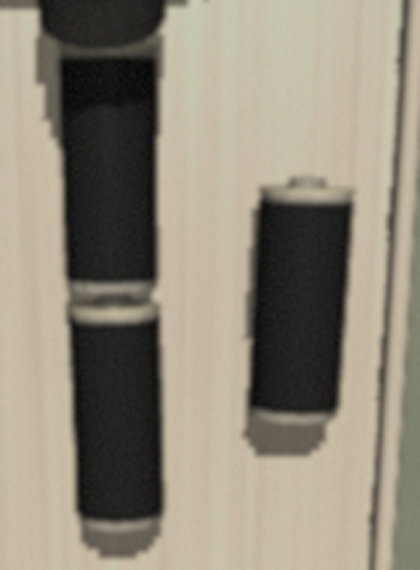

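Zoom: nub of every cell points up the picture (+y). Now the charger corners from this view, and the grasp of the front cell.

```bash
python3 - <<'E'
from h import *
f=grab("wrist")
for n,u,v in(("housing corner +x+y",133,220),("+x-y",150,410),("step +y",82,222),("step -y",100,412),("lamp1",101,260),("lamp2",109,313),("lamp3",116,361)): print(n,np.round(onz(f,u,v,.032),4))
g=grab("top")
for n,u,v in(("lampA",414.4,260.5),("lampD",485.5,259.3),("lampB",438,260.5),("lampC",461.5,260)): print(n,np.round(onz(g,u,v,.032),4))
print("lip",onz(g,401,307,.022),onz(g,401,310,0.0))
print(np.round(get_obs()["ee_pos"],4))
plan(((.6475,-.145,.09),down(1.629),4),((.6475,-.145,.0115),None,4))
E
```

```text
housing corner +x+y [ 0.4991 -0.1644  0.032 ]
+x-y [ 0.4951 -0.3624  0.032 ]
step +y [ 0.4555 -0.1679  0.032 ]
step -y [ 0.4445 -0.3669  0.032 ]
lamp1 [ 0.4671 -0.2021  0.032 ]
lamp2 [ 0.4676 -0.2542  0.032 ]
lamp3 [ 0.4678 -0.3058  0.032 ]
lampA [ 0.4664 -0.2018  0.032 ]
lampD [ 0.4677 -0.3579  0.032 ]
lampB [ 0.4659 -0.2536  0.032 ]
lampC [ 0.4666 -0.3052  0.032 ]
lip [ 0.36474661 -0.1713547   0.022     ] [ 0.3569964  -0.17505193  0.        ]
[ 0.6565 -0.147   0.2194]
[1,-2,32,0,-0.001,-0.004]
[0,-2,33,0,-0.001,-0.004]
[1,-3,32,0,-0.001,-0.004]
[0,-2,32,0,-0.001,-0.004]
-> [ 0.647 -0.145  0.09 ]
[0,0,20,0,0,0]
[0,0,19,0,0,0]
[0,0,20,0,0,0]
[1,0,20,0,0,0]
-> [ 0.647 -0.145  0.011]
```

```bash
python3 -m inch '{"commands":[[[1,-2,32,0,0,-0.004,0.42],[0,-2,33,0,0,-0.004,0.42],[1,-3,32,0,0,-0.004,0.42],[0,-2,32,0,0,-0.004,0.42],[0,0,20,0,0,0,0.42],[0,0,20,0,0,0,0.42],[0,0,20,0,0,0,0.42],[0,0,14,0,0,0,0.42],[0,0,4,0,0,0,0.42],[0,0,0,0,0,0,0.42]]]}'
python3 -m inch '{"commands":[[[0,0,0,0,0,0,0],[0,0,0,0,0,0,0],[0,0,0,0,0,0,0]]]}' 60
python3 -m inch '{"commands":[[[0,0,-10,0,0,0,0],[0,0,-30,0,0,0,0],[0,0,-40,0,0,0,0],[0,0,-20,0,0,0,0],[0,0,0,0,0,0,0]]]}'
python3 - <<'E'
from h import *
plan(((.408,-.358,.10),down(0),11))
E
```

```text
time_s: 20.6
ee_pos: [0.6475, -0.1442, 0.0131]
tool_rot: [0.686, 0.728, 0.0, -0.001]
wrist_force: [0.3, -0.6, 0.9]
width: 0.0358
grasp_force: 0.0
time_s: 20.98
ee_pos: [0.6479, -0.1446, 0.0137]
tool_rot: [0.686, 0.728, 0.001, -0.0]
wrist_force: [-0.3, 1.2, 7.3]
width: 0.0243
grasp_force: 59.1
time_s: 21.6
ee_pos: [0.6483, -0.145, 0.1146]
tool_rot: [0.686, 0.728, 0.001, 0.0]
wrist_force: [0.5, -0.7, -0.6]
width: 0.024
grasp_force: 59.1
[-18,-23,1,0,0,0.148]
[-21,-20,2,0,0,0.148]
[-24,-17,1,0,0,0.148]
[-26,-13,1,0,0,0.148]
[-28,-9,1,0,0,0.148]
[-29,-4,2,0,0,0.148]
[-29,-1,1,0,0,0.148]
[-29,4,1,0,0,0.148]
[-28,8,1,0,0,0.148]
[-27,12,2,0,0,0.148]
[-24,16,1,0,0,0.148]
-> [ 0.408 -0.358  0.1  ]
```

```bash
python3 -m inch '{"commands":[[[-18,-23,1,0,0,0.148,0],[-21,-20,2,0,0,0.148,0],[-24,-17,1,0,0,0.148,0],[-26,-13,1,0,0,0.148,0],[-28,-9,1,0,0,0.148,0],[-29,-4,2,0,0,0.148,0],[-29,-1,1,0,0,0.148,0],[-29,4,1,0,0,0.148,0],[-28,8,1,0,0,0.148,0],[-27,12,2,0,0,0.148,0],[-24,16,1,0,0,0.148,0],[0,0,0,0,0,0,0]]]}'
python3 - <<'E'
from h import *
plan(((.408,-.358,.023),down(0),5))
E
```

```text
time_s: 23.1
ee_pos: [0.4058, -0.3584, 0.0977]
tool_rot: [1.0, -0.0, -0.001, -0.001]
wrist_force: [-0.2, 1.4, 0.1]
width: 0.0243
grasp_force: 59.0
[0,0,15,-0.001,0,0]
[1,0,15,-0.001,0,0]
[0,0,15,-0.001,0,0]
[1,0,15,-0.001,0,0]
[0,0,15,-0.001,0,0]
-> [ 0.408 -0.358  0.023]
```

```bash
python3 -m inch '{"commands":[[[1,0,20,0,0,0,0],[1,0,20,0,0,0,0],[0,0,20,0,0,0,0],[0,0,10,0,0,0,0],[0,0,5,0,0,0,0],[0,0,0,0,0,0,0]]]}'
python3 -m inch '{"commands":[[[0,0,0,0,0,0,0.45],[0,0,0,0,0,0,0.45],[0,0,0,0,0,0,0.45],[0,0,-20,0,0,0,0.45],[0,0,-40,0,0,0,0.45],[0,0,-40,0,0,0,0.45],[0,0,-45,0,0,0,0.45]]]}'|sed -n 1,5p
python3 - <<'E'
from h import *
plan(((.655,-.16,.2),down(1.61),11))
f=grab("top","pics/top4.png");a=cv2.imread("pics/top4.png")[130:330,300:520]
cv2.imwrite("pics/v7.png",cv2.resize(a,(660,600),interpolation=2))
E
```

```text
time_s: 23.85
ee_pos: [0.4094, -0.3576, 0.0236]
tool_rot: [1.0, 0.002, -0.0, -0.001]
wrist_force: [-0.1, -0.4, -0.4]
width: 0.0239
grasp_force: 59.0
time_s: 24.72
ee_pos: [0.4091, -0.3577, 0.1699]
tool_rot: [1.0, 0.001, -0.001, -0.001]
wrist_force: [0.9, -0.5, -0.3]
width: 0.0383
[22,-18,-3,0,0,-0.146]
[25,-14,-2,0,0,-0.146]
[27,-11,-3,0,0,-0.146]
[28,-7,-3,0,0,-0.146]
[28,-2,-3,0,0,-0.146]
[29,1,-2,0,0,-0.146]
[28,6,-3,0,0,-0.146]
[27,10,-3,0,0,-0.146]
[25,13,-3,0,0,-0.146]
[23,17,-2,0,0,-0.146]
[21,21,-3,0,0,-0.146]
-> [ 0.655 -0.16   0.2  ]
```

View pics/v7.png

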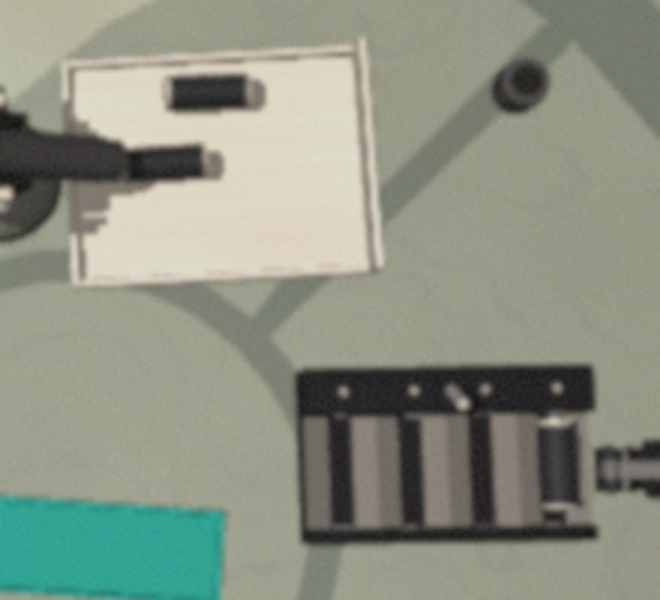

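The first cell lies in the right-hand bay (558,462). cell_1 (170,162) still reaches under the mouth, so I will draw it out level before lifting.

```bash
python3 - <<'E'
from h import *
plan(((.6435,-.08,.12),down(1.613),11),((.6435,-.08,.0125),None,4))
E
```

```text
[21,-25,5,0,0,-0.146]
[25,-22,5,0,0,-0.146]
[28,-18,5,0,0,-0.146]
[30,-14,5,0,0,-0.146]
[31,-10,5,0,0,-0.146]
[33,-5,5,0,0,-0.146]
[33,1,5,0,0,-0.146]
[33,4,5,0,0,-0.146]
[32,10,5,0,0,-0.146]
[29,14,5,0,0,-0.146]
[28,18,5,0,0,-0.146]
-> [ 0.643 -0.08   0.12 ]
[0,0,27,0,0,0]
[0,0,27,0,0,0]
[0,0,27,0,0,0]
[0,0,27,0,0,0]
-> [ 0.643 -0.08   0.012]
```

```bash
python3 -m inch '{"commands":[[[21,-25,5,0,0,-0.146,0.42],[25,-22,5,0,0,-0.146,0.42],[28,-18,5,0,0,-0.146,0.42],[30,-14,5,0,0,-0.146,0.42],[31,-10,5,0,0,-0.146,0.42],[33,-5,5,0,0,-0.146,0.42],[33,1,5,0,0,-0.146,0.42],[33,4,5,0,0,-0.146,0.42],[32,10,5,0,0,-0.146,0.42],[29,14,5,0,0,-0.146,0.42],[28,18,5,0,0,-0.146,0.42],[0,0,0,0,0,0,0.42]]]}'
python3 - <<'E'
from h import *
f=grab("wrist","pics/w3.png")
for x in(.62,.6435,.667): print(proj(f,(x,-.08,.0172)))
g=cv2.cvtColor(f["pixels"],cv2.COLOR_RGB2GRAY)
u0,v0=proj(f,(.6435,-.09,.0172)).round().astype(int)
for dv in(-15,0,15):
    if 0<=v0+dv<480: print(v0+dv,[ (u,int(g[v0+dv,u])) for u in range(u0-60,u0+64,6)])
plan(((.6435,-.08,.0125),down(1.613),4))
E
```

```text
time_s: 26.28
ee_pos: [0.6424, -0.0768, 0.1131]
tool_rot: [0.692, 0.721, 0.0, -0.001]
wrist_force: [-0.4, -0.3, -0.7]
width: 0.0358
grasp_force: 0.0
[282.77895109 250.85434091]
[320.09518771 252.31382221]
[357.32640819 253.76997844]
252 [(259, 181), (265, 177), (271, 178), (277, 181), (283, 176), (289, 181), (295, 180), (301, 16), (307, 30), (313, 33), (319, 31), (325, 29), (331, 33), (337, 25), (343, 178), (349, 177), (355, 180), (361, 180), (367, 179), (373, 180), (379, 174)]
267 [(259, 180), (265, 177), (271, 180), (277, 179), (283, 176), (289, 179), (295, 178), (301, 36), (307, 30), (313, 30), (319, 35), (325, 32), (331, 31), (337, 23), (343, 179), (349, 177), (355, 181), (361, 177), (367, 180), (373, 177), (379, 118)]
282 [(259, 177), (265, 178), (271, 181), (277, 182), (283, 176), (289, 180), (295, 180), (301, 56), (307, 30), (313, 30), (319, 34), (325, 31), (331, 32), (337, 22), (343, 177), (349, 175), (355, 177), (361, 177), (367, 180), (373, 175), (379, 92)]
[-1,0,25,0,0,-0.001]
[0,1,25,0,0,-0.001]
[-1,0,26,0,0,-0.001]
[0,1,25,0,0,-0.001]
-> [ 0.644 -0.08   0.012]
```

```bash
python3 -m inch '{"commands":[[[-1,0,25,0,0,0,0.42],[0,1,25,0,0,0,0.42],[-1,0,26,0,0,0,0.42],[-1,1,20,0,0,0,0.42],[0,0,5,0,0,0,0.42],[0,0,0,0,0,0,0.42],[0,0,0,0,0,0,0],[0,0,0,0,0,0,0],[0,0,0,0,0,0,0]]]}'
python3 -m inch '{"commands":[[[-10,0,0,0,0,0,0],[-12,0,0,0,0,0,0],[-12,0,-1,0,0,0,0],[-10,0,-10,0,0,0,0],[0,0,-30,0,0,0,0],[0,0,-40,0,0,0,0],[0,0,-20,0,0,0,0],[0,0,0,0,0,0,0]]]}'
python3 - <<'E'
from h import *
plan(((.403,-.254,.12),down(0),11))
E
```

```text
time_s: 27.45
ee_pos: [0.6443, -0.0815, 0.0141]
tool_rot: [0.694, 0.72, 0.001, -0.0]
wrist_force: [-1.7, -0.8, 6.5]
width: 0.0245
grasp_force: 59.1
time_s: 28.45
ee_pos: [0.6463, -0.1258, 0.1156]
tool_rot: [0.694, 0.72, 0.001, 0.0]
wrist_force: [0.5, -0.5, -1.6]
width: 0.0241
grasp_force: 59.1
[-11,-23,0,0,0,0.146]
[-14,-20,-1,0,0,0.146]
[-17,-19,0,0,0,0.146]
[-19,-16,-1,0,0,0.146]
[-21,-13,0,0,0,0.146]
[-23,-9,-1,0,0,0.146]
[-25,-6,0,0,0,0.146]
[-25,-3,-1,0,0,0.146]
[-24,1,0,0,0,0.146]
[-25,5,-1,0,0,0.146]
[-24,8,0,0,0,0.146]
-> [ 0.403 -0.254  0.12 ]
```

```bash
python3 -m inch '{"commands":[[[-11,-23,0,0,0,0.146,0],[-14,-20,-1,0,0,0.146,0],[-17,-19,0,0,0,0.146,0],[-19,-16,-1,0,0,0.146,0],[-21,-13,0,0,0,0.146,0],[-23,-9,-1,0,0,0.146,0],[-25,-6,0,0,0,0.146,0],[-25,-3,-1,0,0,0.146,0],[-24,1,0,0,0,0.146,0],[-25,5,-1,0,0,0.146,0],[-24,8,0,0,0,0.146,0],[0,0,0,0,0,0,0]]]}'
python3 - <<'E'
from h import *
plan(((.403,-.254,.0235),down(0),5))
f=grab("wrist","pics/w4.png"); cv2.imwrite("pics/w4z.png",cv2.imread("pics/w4.png")[150:480,140:500])
E
```

```text
time_s: 29.95
ee_pos: [0.4003, -0.2534, 0.1181]
tool_rot: [1.0, -0.0, -0.001, -0.001]
wrist_force: [0.4, -0.6, -1.3]
width: 0.024
grasp_force: 59.0
[1,0,19,-0.001,0,0]
[0,0,19,-0.001,0,0]
[1,0,19,-0.001,0,0]
[0,1,19,-0.001,0,0]
[1,0,19,-0.001,0,0]
-> [ 0.403 -0.254  0.023]
```

View pics/w4z.png

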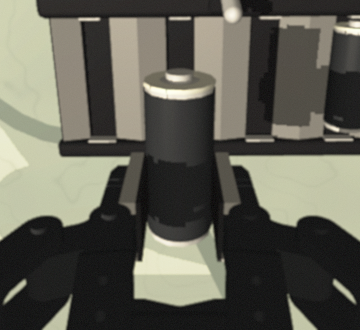

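The cell is held level, nub (180,77) towards the lamp housing, above the second bay. Lower and release.

```bash
python3 -m inch '{"commands":[[[1,0,25,0,0,0,0],[0,0,25,0,0,0,0],[1,0,25,0,0,0,0],[1,0,15,0,0,0,0],[0,0,5,0,0,0,0],[0,0,0,0,0,0,0]]]}'
python3 -m inch '{"commands":[[[0,0,0,0,0,0,0.45],[0,0,0,0,0,0,0.45],[0,0,0,0,0,0,0.45],[0,0,-20,0,0,0,0.45],[0,0,-40,0,0,0,0.45],[0,0,-40,0,0,0,0.45],[0,0,-45,0,0,0,0.6]]]}'|sed -n 1,5p
python3 - <<'E'
from h import *
plan(((.68,-.14,.20),down(1.587),11))
E
```

```text
time_s: 30.75
ee_pos: [0.4049, -0.2528, 0.0237]
tool_rot: [1.0, 0.002, -0.001, -0.001]
wrist_force: [-0.6, 0.3, -1.0]
width: 0.024
grasp_force: 59.1
time_s: 31.62
ee_pos: [0.4045, -0.2531, 0.1702]
tool_rot: [1.0, 0.001, -0.0, -0.001]
wrist_force: [0.5, -0.5, -0.1]
width: 0.0511
[25,-10,-3,0,0,-0.144]
[26,-7,-2,0,0,-0.144]
[27,-2,-3,0,0,-0.144]
[27,1,-3,0,0,-0.144]
[27,5,-3,0,0,-0.144]
[26,9,-2,0,0,-0.144]
[24,12,-3,0,0,-0.144]
[22,16,-3,0,0,-0.144]
[19,19,-2,0,0,-0.144]
[17,21,-3,0,0,-0.144]
[13,23,-3,0,0,-0.144]
-> [ 0.679 -0.14   0.2  ]
```

```bash
python3 -m inch '{"commands":[[[25,-10,-3,0,0,-0.144,0.6],[26,-7,-2,0,0,-0.144,0.6],[27,-2,-3,0,0,-0.144,0.6],[27,1,-3,0,0,-0.144,0.6],[27,5,-3,0,0,-0.144,0.6],[26,9,-2,0,0,-0.144,0.6],[24,12,-3,0,0,-0.144,0.6],[22,16,-3,0,0,-0.144,0.6],[19,19,-2,0,0,-0.144,0.6],[17,21,-3,0,0,-0.144,0.6],[13,23,-3,0,0,-0.144,0.6],[0,0,0,0,0,0,0.6]]]}'|sed -n 1,3p
python3 - <<'E'
from h import *
f=grab("wrist","pics/w5.png"); g=cv2.cvtColor(f["pixels"],cv2.COLOR_RGB2GRAY)
m=(g<60).astype(np.uint8); c=proj(f,(.698,-.113,.0172)); print(c)
for k in cv2.findContours(m,0,2)[0]:
    a=cv2.contourArea(k)
    if 800<a<8000:
        b=cv2.minAreaRect(k); print(a,b,np.round(onz(f,*b[0],.0172),4))
cv2.imwrite("pics/w5z.png",cv2.imread("pics/w5.png")[100:400,220:520])
E
```

```text
time_s: 33.12
ee_pos: [0.6808, -0.1397, 0.1982]
tool_rot: [0.701, 0.713, 0.0, -0.001]
[340.62003549 181.93992636]
1463.0 ((335.0, 413.0), (48.0, 36.0), 90.0) [ 0.7005 -0.3423  0.0172]
2163.0 ((341.0, 173.5), (73.0, 32.0), 90.0) [ 0.6981 -0.1062  0.0172]
5750.5 ((495.4974670410156, 72.5355453491211), (77.23143005371094, 96.77857971191406), 49.08561706542969) [ 0.8103 -0.0292  0.0172]
4548.5 ((277.5, 43.0), (86.0, 193.0), 90.0) [ 0.6485 -0.0123  0.0172]
```

View pics/w5z.png

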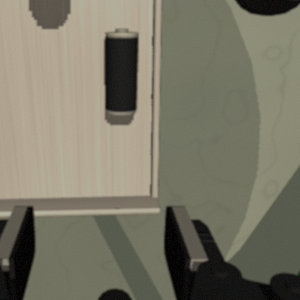

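cell_4 at crop (121,75), near the side rim, nub up the picture (+y). I will roll it inward between the open fingers, then grip.

```bash
python3 - <<'E'
from h import *
plan(((.691,-.111,.06),down(1.587),5))
E
```

```text
[6,2,28,0,0,0]
[6,3,27,0,0,0]
[5,2,28,0,0,0]
[6,2,28,0,0,0]
[6,3,27,0,0,0]
-> [ 0.691 -0.111  0.06 ]
```

```bash
python3 -m inch '{"commands":[[[6,2,28,0,0,0,0.55],[6,3,27,0,0,0,0.55],[5,2,28,0,0,0,0.55],[6,2,28,0,0,0,0.55],[6,3,27,0,0,0,0.55],[0,0,20,0,0,0,0.55],[0,0,20,0,0,0,0.55],[0,0,8,0,0,0,0.55],[0,0,0,0,0,0,0.55]]]}'|sed -n 2,5p
python3 -m inch '{"commands":[[[0,-5,0,0,0,0,0.55],[0,-6,0,0,0,0,0.55],[0,-6,0,0,0,0,0.5],[0,-5,0,0,0,0,0.42],[0,0,2,0,0,0,0],[0,0,0,0,0,0,0],[0,0,0,0,0,0,0],[0,0,0,0,0,0,0],[0,0,0,0,0,0,0]]]}'
python3 -m inch '{"commands":[[[0,0,-10,0,0,0,0],[0,0,-30,0,0,0,0],[0,0,-40,0,0,0,0],[0,0,-30,0,0,0,0],[0,0,0,0,0,0,0]]]}'
python3 - <<'E'
from h import *
plan(((.408,-.202,.12),down(0),11))
E
```

```text
ee_pos: [0.6906, -0.1111, 0.0128]
tool_rot: [0.702, 0.712, 0.0, -0.001]
wrist_force: [0.2, 0.1, 0.2]
width: 0.0466
time_s: 35.42
ee_pos: [0.6694, -0.1114, 0.0119]
tool_rot: [0.702, 0.713, 0.001, -0.0]
wrist_force: [-4.0, -0.4, 13.9]
width: 0.0244
grasp_force: 58.3
time_s: 36.05
ee_pos: [0.6704, -0.1118, 0.1233]
tool_rot: [0.702, 0.713, 0.001, 0.001]
wrist_force: [0.5, 0.7, -1.8]
width: 0.0243
grasp_force: 59.2
[-8,-24,0,0,0,0.144]
[-11,-23,0,0,0,0.144]
[-14,-20,1,0,0,0.144]
[-17,-19,0,0,0,0.144]
[-20,-16,0,0,0,0.144]
[-22,-12,0,0,0,0.144]
[-23,-10,1,0,0,0.144]
[-25,-6,0,0,0,0.144]
[-25,-3,0,0,0,0.144]
[-25,1,0,0,0,0.144]
[-25,5,0,0,0,0.144]
-> [ 0.408 -0.202  0.12 ]
```

```bash
python3 -m inch '{"commands":[[[-8,-24,0,0,0,0.144,0],[-11,-23,0,0,0,0.144,0],[-14,-20,1,0,0,0.144,0],[-17,-19,0,0,0,0.144,0],[-20,-16,0,0,0,0.144,0],[-22,-12,0,0,0,0.144,0],[-23,-10,1,0,0,0.144,0],[-25,-6,0,0,0,0.144,0],[-25,-3,0,0,0,0.144,0],[-25,1,0,0,0,0.144,0],[-25,5,0,0,0,0.144,0],[0,0,0,0,0,0,0]]]}'
python3 - <<'E'
from h import *
plan(((.408,-.202,.0225),down(0),5))
f=grab("wrist","pics/w6.png"); cv2.imwrite("pics/w6z.png",cv2.imread("pics/w6.png")[150:480,140:560])
E
```

```text
time_s: 37.55
ee_pos: [0.4051, -0.202, 0.1183]
tool_rot: [1.0, 0.0, -0.001, -0.001]
wrist_force: [-0.1, 0.4, -1.0]
width: 0.0243
grasp_force: 59.2
[1,0,19,-0.001,0,0]
[0,0,19,-0.001,0,0]
[1,0,19,-0.001,0,0]
[0,0,20,-0.001,0,0]
[1,0,19,-0.001,0,0]
-> [ 0.408 -0.202  0.022]
```

View pics/w6z.png

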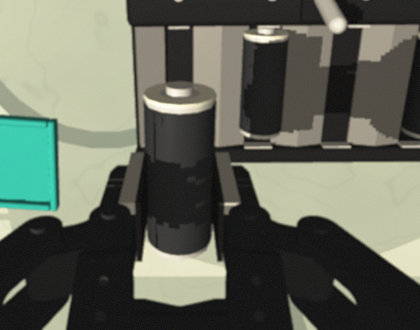

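That view shows cell_4 held level above the last bay, nub (180,90) towards the housing; the neighbour lies well in its bay. I notice I've now viewed 16 pictures, over the allowed 14, so I view no more and check by numbers only.

```bash
python3 - <<'E'
from h import *
f=grab("wrist"); print("switch tip",onz(f,480,174,.069),onz(f,463,150,.037))
E
python3 -m inch '{"commands":[[[1,0,25,0,0,0,0],[0,0,25,0,0,0,0],[1,0,25,0,0,0,0],[1,0,16,0,0,0,0],[0,0,5,0,0,0,0],[0,0,0,0,0,0,0]]]}'
python3 -m inch '{"commands":[[[0,0,0,0,0,0,0.45],[0,0,0,0,0,0,0.45],[0,0,0,0,0,0,0.45],[0,0,-20,0,0,0,0.45],[0,0,-40,0,0,0,0.45],[0,0,-40,0,0,0,0.45]]]}'|sed -n 1,5p
python3 - <<'E'
from h import *
plan(((.425,-.28,.125),down(0),3),((.425,-.28,.055),None,3))
E
```

```text
switch tip [ 0.4586234  -0.27692446  0.069     ] [ 0.46657531 -0.2786769   0.037     ]
time_s: 38.4
ee_pos: [0.4098, -0.2017, 0.0228]
tool_rot: [1.0, 0.002, -0.001, -0.001]
wrist_force: [0.4, 0.5, -1.3]
width: 0.024
grasp_force: 59.2
time_s: 39.15
ee_pos: [0.4094, -0.2019, 0.1241]
tool_rot: [1.0, 0.001, -0.001, -0.001]
wrist_force: [-0.2, -1.1, -0.3]
width: 0.0386
[5,26,0,-0.001,0,0.001]
[5,26,-1,-0.001,0,0.001]
[6,26,0,-0.001,0,0.001]
-> [ 0.425 -0.28   0.125]
[0,0,23,0,0,0]
[0,0,24,0,0,0]
[0,0,23,0,0,0]
-> [ 0.425 -0.28   0.055]
```

```bash
python3 -m inch '{"commands":[[[0,0,-40,0,0,0,0.45],[-40,40,-30,0,0,0,0],[-40,38,-10,0,0,0,0],[0,0,0,0,0,0,0]]]}'|sed -n 2,2p
python3 - <<'E'
from h import *
f=grab("wrist","pics/w7.png"); g=cv2.cvtColor(f["pixels"],cv2.COLOR_RGB2GRAY)
W=np.arange(-.385,-.17,.001); X=np.arange(.355,.49,.001)
P=np.array([[proj(f,(x,y,.036)) for y in W] for x in X],np.float32)
im=cv2.remap(g,P[...,0],P[...,1],1)
for y in(-.358,-.306,-.254,-.202):
    j=int(np.argmin(abs(W-y))); print(y,"".join("%4d"%v for v in im[::4,j-2:j+3].mean(1)))
print("x from",X[0],"step .004")
E
```

```text
ee_pos: [0.3292, -0.2817, 0.203]
-0.358  143 139  24  27 108  44  45 158  40  39  40  39  40  41  40  40  39  40  39  40  39  39 177  63  36  25  25  25  87  44  26  26   0   0
-0.306  146 123  25  29 112  26  27  28  28  28  27  27  28  28  29  27  28  28  28  28  28  28  30  36  23  28  28  26 109  43  28  28   0   0
-0.254  146  91  28  29 108  28  29 142  38  39  39  39  40  39  39  40  39  39  40  40  40  39 157 119  17  30  29  33 131  35  30  29   0   0
-0.202  147  72  29  30  83  32  30 134  41  43  44  44  45  45  44  44  44  45  45  45  45  45 142 182  22  33  32  45 147  31  31  30   0   0
x from 0.355 step .004
```

Numeric check: three cells seated in bays 1, 3 and 4 (steel ends at x≈0.383 and 0.445), bay 2 empty. Now the switch.

```bash
python3 -m inch '{"commands":[[[32,-2,40,0,0,0,0],[32,0,40,0,0,0,0],[32,0,40,0,0,0,0],[0,0,20,0,0,0,0],[0,0,8,0,0,0,0],[0,0,0,0,0,0,0]]]}'|sed -n 2,5p
```

```text
ee_pos: [0.4267, -0.2763, 0.054]
tool_rot: [1.0, 0.002, -0.001, -0.001]
wrist_force: [-0.0, -0.6, 0.4]
width: -0.0003
```

```bash
python3 -m inch '{"commands":[[[5,0,0,0,0,0,0],[5,0,0,0,0,0,0],[5,0,0,0,0,0,0],[5,0,0,0,0,0,0],[5,0,0,0,0,0,0],[5,0,0,0,0,0,0],[0,0,0,0,0,0,0]]]}'|sed -n 2,4p
python3 -m inch '{"commands":[[[4,0,0,0,0,0,0],[0,0,0,0,0,0,0]]]}'|sed -n 2,4p
python3 -m inch '{"commands":[[[4,0,0,0,0,0,0],[0,0,0,0,0,0,0]]]}'|sed -n 2,4p
```

```text
ee_pos: [0.4572, -0.2769, 0.0539]
tool_rot: [1.0, 0.001, -0.0, -0.001]
wrist_force: [-1.0, -0.4, 1.2]
ee_pos: [0.4609, -0.2768, 0.0538]
tool_rot: [1.0, 0.001, -0.0, -0.001]
wrist_force: [-1.2, 0.1, 0.3]
ee_pos: [0.4623, -0.2765, 0.0535]
tool_rot: [1.0, 0.001, -0.003, -0.001]
wrist_force: [-17.0, -2.1, 5.3]
```

```bash
python3 -m inch '{"commands":[[[-10,0,0,0,0,0,0],[-15,0,-10,0,0,0,0],[-20,0,-40,0,0,0,0],[-40,0,-50,0,0,0,0],[-40,0,-50,0,0,0,0],[0,0,0,0,0,0,0]]]}'|sed -n 1,4p
python3 - <<'E'
from h import *
f=grab("wrist"); g=cv2.cvtColor(f["pixels"],cv2.COLOR_RGB2GRAY)
hy=-.278
for a in(-.4,.4):
    p=[proj(f,(.467+s*np.sin(a),hy,.037+s*np.cos(a))) for s in np.arange(.012,.032,.004)]
    print(a,[int(g[max(0,int(v)-1):int(v)+2,int(u)-3:int(u)+4].max()) for u,v in p])
for y in(-.358,-.254,-.202): print(y,[int(cv2.remap(g,*[np.array([[c]],np.float32) for c in proj(f,(x,y,.036))],1)[0,0]) for x in(.375,.382,.4,.42,.444,.455)])
# rod: tan handle & shaft in scene/top views
for n in("top","scene"):
    t=grab(n); hsv=cv2.cvtColor(t["pixels"],cv2.COLOR_RGB2HSV)
    print(n,[hsv[int(v),int(u)].tolist() for u,v in (proj(t,q) for q in((.4197,.325,.034),(.421,.302,.034),(.4222,.28,.034),(.425,.24,.025),(.426,.215,.025),(.44,.30,.004)))])
    pr=[proj(t,q) for q in((.633,.0506,.092),(.8056,-.031,.03),(.6968,-.341,.03),(.6966,.3299,.084))]
    print([hsv[int(v),int(u)].tolist() for u,v in pr])
E
```

```text
time_s: 42.58
ee_pos: [0.3407, -0.2783, 0.2055]
tool_rot: [1.0, 0.0, 0.002, 0.002]
wrist_force: [0.4, -0.1, -0.1]
-0.4 [51, 36, 34, 34, 35]
0.4 [106, 107, 105, 120, 174]
-0.358 [29, 141, 41, 42, 186, 27]
-0.254 [27, 103, 42, 41, 186, 32]
-0.202 [32, 79, 43, 44, 188, 36]
top [[16, 133, 193], [15, 131, 189], [15, 134, 185], [18, 34, 207], [16, 38, 194], [13, 158, 163]]
[[15, 17, 60], [8, 16, 63], [23, 23, 45], [54, 170, 179]]
scene [[17, 139, 198], [17, 141, 194], [17, 139, 193], [15, 62, 200], [15, 59, 202], [15, 175, 172]]
[[15, 37, 69], [0, 18, 42], [26, 42, 43], [46, 97, 176]]
```

```bash
python3 -c "
from h import *
print(job.hand_in())"
```

```text
the job is handed in; nothing more can be done
None
```

Job handed in at about 43 s: the three cells present are in charger bays 1, 3 and 4 with nubs towards the lamp housing, the switch is on and the push rod is back in its pen tray, all confirmed by pixel checks just before hand-in; I viewed 16 pictures, two over the limit of 14.

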